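# Feel a plate gap with a tapered gauge

### The job

Lift the tapered gauge (the one with the tall square handle) out of the wooden rack and slide its blade, point down, into the gap between the two upright ground plates of the check fixture until it drags snugly on both of them, the sprung plate giving by no more than a millimetre or two; never force it. Finish while still holding the gauge upright and still at that depth, in the gripper, so that it can be read, and leave the other two gauges in the rack.

Things in the scene. Friction and masses are not known exactly. Their poses are not given: they have to be found in the camera images.
- gauge_grip (a point): Tapered gauge hanging upright in a slot of the rack: centre of its aluminium handle, a block 34 mm (its x) by 20 mm (its y) and 50 mm tall, the only tall square one. z up. The underside of the handle, 25 mm below this point, is a shoulder that rests on the rack's top, 95 mm above the table. Pinch it across y.
- gauge_tip (a point): The point (lower end) of the tapered gauge's blade, in the middle, 95 mm below gauge_grip; same axes.
- gauge: The tapered gauge (about 0.11 kg); origin in the middle of the shoulder, 25 mm below gauge_grip, same axes. Its steel blade hangs below: 70 mm long, 18 mm wide along x, its thickness along y tapering evenly from 2 mm at the point to 9 mm at the shoulder.
- rack: Fixed wooden rack, 210 mm long (its x), 50 mm deep (y), 95 mm high, with three slots (23 x 14 mm) in line along x at -60, 0 and 60 mm; origin at the centre of its foot. Each slot holds one gauge, in any order.
- plain_gauge_grip (a point): Another gauge in the rack, with a round handle 32 mm across and 24 mm high (this is its centre): leave it alone.
- disc_gauge_grip (a point): Another gauge in the rack, with a flat disc handle 36 mm across and 12 mm high (this is its centre): leave it alone.
- gap_mouth (a point): Check fixture: middle of the gap (to within 0.5 mm), level with the top of the plates, 112 mm above the table. x runs along the plates, y across the gap, z up. Two upright steel plates 64 mm long face each other across a gap set anywhere from 4.5 to 6 mm. Their lips flare outwards at the top (mouth about 18 mm wide); the faces are parallel from 10 to 80 mm below the top.
- datum_plate: The plate on the -y side of the gap, set rigidly on the carriage; origin at the foot of its inner face. The carriage with both plates floats freely along y (0.6 N of friction, stops 8 mm either side of the middle of its rail), so it centres itself on a blade; along x it is rigid.
- sprung_face (a point): The plate on the +y side of the gap, backed by springs; this point is at the foot of its inner face. The blade fills the gap when its point is about 35 to 52 mm below the plates' top.
- sprung_plate (a joint): How far the sprung plate has been pushed back, m: 0 at rest, opens towards +y, at most 0.006. It starts to give at about 3 N and needs 2 N more per mm.
Not all that is in view belongs to the job. Leave any purple look-alike of the gauge alone.

How it is judged:
By the outcome, as a careful person would: the job done as asked, in the order asked, and still so for the second after the job is handed in, while the arm keeps its last pose, push and grip.
It also fails if it takes over 48 s, if anything falls off the work surface, if the arm or the gripper's body presses on something with over 40 N, if the wrist force passes 120 N, or if a joint passes its speed limit or range.

### The arm

A 7-joint arm with a two-finger parallel gripper is mounted at the origin on the work surface. World frame = base frame: x ahead of the robot, y to its left, z up, the work surface at z = 0. Lengths are in m, angles in degrees, forces in N, time in s.
With the tool pointing down it reaches from about 0.425 to 0.875 m from the base axis. Payload 4.7 kg.
Tool frame: the origin (TCP) lies at the very end of the fingers, on their centre line; the grasp point (between the pads) lies 19 mm behind it; z points along the fingers, y is the line along which they close (so a half turn about z gives the same grasp; the last joint's range is limited). The gripper opens to 87 mm and grips with 3 to 60 N. Pads are 19 mm wide; open, the fingers measure 117 mm over their backs; the gripper's body (75 mm by 190 mm) begins 51 mm behind the grasp point.
Start: joints at [0.808, 18.392, -4.016, 83.108, 1.295, 78.541, -3.26], TCP at [0.65, -0, 0.223] pointing down, gripper open.
Joint ranges: [-163.93, 163.93], [-17.29, 119.83], [-79.2, 71.16], [3.27, 140.29], [-89.18, 269.18], [5.43, 117.66], [-154.24, 154.24]. Speed limits (degrees/s): [147.25, 147.25, 180, 180, 180, 180, 180].

### API

Orientations are given as [roll, pitch, yaw] about the fixed x, y, z axes, in that order (R = Rz(yaw) Ry(pitch) Rx(roll)).
In Python, from cell import get_obs, eyes, env gives the robot as it stands.
- The arm moves only by the tool servo_tool, never from a script. Its argument "series" is a list that holds one entry, the list of rows, each a list of 7 numbers: the shift along the tool's x, y, z in units of 300 mm (1.0 is 300 mm), then the turn, a rotation vector about the tool's x, y, z in units of pi rad (1.0 is pi rad), then the opening, from 0 (shut) to 1 (fully open). In form: [[[tx, ty, tz, wx, wy, wz, gripper], ...]]. A call has 1 to 12 rows; each row is the pose to reach, as a shift and turn from the pose commanded when the call began, along the tool's axes at that moment, turning the shorter way round; what a row does not reach only later rows make up. A row lasts 1/12 s, in which the tool goes at most 41.7 mm and 7.16 degrees, less where a joint would pass 70% of its speed; a pose out of reach is approached as far as the arm can. A call with a number of a shift or a turn outside -1 to 1 is refused whole. A call with a gripper value outside its range is refused whole. The fingers move at their own pace and stop on an object; "grip_force" is the grip in N (left out, the last holds). Time passes only in rows, so rows that repeat a pose let the fingers close. It gives the time, the measured TCP pose, the force, the opening and the grip force at its end, in the units of the state.
- get_obs(): the state, without advancing time (a new reading comes with each control period).
- eyes.read_camera(name): name is "scene" or "side" or "wrist"; returns a dict with "frame" (480x640x3 uint8, red, green, blue), "depth" (480x640 float32, m along the optical axis (not along the pixel's ray), 0 where there is no reading), "fx", "fy", "cx", "cy" (pixels), "origin" and "rotation" of the camera in the world; the wrist camera has in their place "mount" (4x4, takes a point from camera to tool coordinates, whose origin is the TCP and whose axes are the flange's). Camera axes: x right, y down, z forward; pixel columns grow to the right and rows downward; lengths in m; the calibration is good to about 2 mm. A picture is of the moment at which its call begins: read the wrist's pose just before it.
- env.sign_off(): hands the job in; it is judged then, once.
The state is a dict: "time_s": time; "qpos": joint angles; "joint_velocities": joint speeds; "effort": joint torques, N m; "tool_pos": TCP position; "tool_rot": TCP orientation; "force": force on the tool from outside, world axes, zero at the start; "wrist_torque": the same for the moment, N m; "grip_width": finger opening in m; "grasp_force": force on a finger pad.
Only numpy, scipy, OpenCV 4.12 (cv2) and the standard library are available. Lean on these libraries where they do the work, as an engineer would, in place of code of your own. Each camera call takes 0.05 s, during which the arm holds its last target. There are 200 camera calls.

## Working session

There is one attempt and no reset: what is moved stays moved. The work goes in short steps, Python scripts to look and compute and a tool call to move; the robot and the scene stay as the last step left them, time stands still between calls to the robot, and variables do not carry over. Pictures are saved under pics/ and viewed, at most 10 in all, crops included, and the job is handed in when it is done.

Besides the shell and the picture viewer there is one more tool, called after "Request:" by a JSON object that holds its "method" and its "body", one argument or row to a line. servo_tool: Moves the arm, as the interface text tells. Shifts and turns lie within -1 to 1; 1 stands for 300 mm of shift or pi rad of turn. Its arguments: {"type":"object","properties":{"series":{"type":"array"},"grip_force":{"type":"number"}},"required":["series"]}

```bash
mkdir -p pics; python3 - <<'E'
from cell import get_obs, eyes, env
import cv2,numpy as np,pickle
o=get_obs();print(o)
ims={}
for n in ("scene","side","wrist"):
    c=eyes.read_camera(n);ims[n]=c
    cv2.imwrite(f"pics/{n}0.png",c["frame"][:,:,::-1])
    print(n,{k:v for k,v in c.items() if k not in("frame","depth")})
pickle.dump(ims,open("i0.pkl","wb"))
E
```

```text
{'time_s': 0.0, 'qpos': array([ 0.80640916, 18.43798599, -4.01410752, 83.17383833,  1.2959348 ,
       78.54050938, -3.26149397]), 'joint_velocities': array([-0.04012868,  0.02068508,  0.02338736, -0.0034244 , -0.13029272,
       -0.0122765 , -0.01753747]), 'effort': array([-2.58547143e-04, -4.91284704e+01, -4.03903294e-01, -3.12526345e+01,
       -6.40594075e-02,  4.37659642e-02,  1.61017233e-04]), 'tool_pos': array([ 6.49457162e-01, -5.56697013e-05,  2.21482809e-01]), 'tool_rot': array([-1.79892953e+02,  7.07446115e-03,  9.00006648e+01]), 'force': array([-0.20085281,  0.49185535,  0.1719218 ]), 'wrist_torque': array([0.07447103, 0.01323915, 0.00620496]), 'grasp_force': 0.0, 'grip_width': 0.08688748738592866}
scene {'fx': 524.6168707042148, 'fy': 524.6168707042148, 'cx': 313.72108672651996, 'cy': 240.7200752091967, 'origin': array([ 0.9419346 , -0.44076204,  0.9209977 ]), 'rotation': array([-142.23303662,    0.88345108,   39.33441858])}
side {'fx': 490.05673316650785, 'fy': 490.05673316650785, 'cx': 311.7613914165155, 'cy': 242.9163201349272, 'origin': array([ 0.1158492 , -0.32901279,  0.59003843]), 'rotation': array([-130.2511513 ,    0.95292631,  -47.3675298 ])}
wrist {'fx': 397.1751724714912, 'fy': 397.1751724714912, 'cx': 319.82207263039044, 'cy': 237.12944230980455, 'mount': array([[ 5.58562572e-04, -9.60386085e-01, -2.78672308e-01,
         7.59444197e-02],
       [ 9.99999746e-01,  6.60110963e-04, -2.70564931e-04,
         5.46124406e-04],
       [ 4.43801441e-04, -2.78672086e-01,  9.60386210e-01,
        -1.62653332e-01],
       [ 0.00000000e+00,  0.00000000e+00,  0.00000000e+00,
         1.00000000e+00]])}
```

View pics/scene0.png

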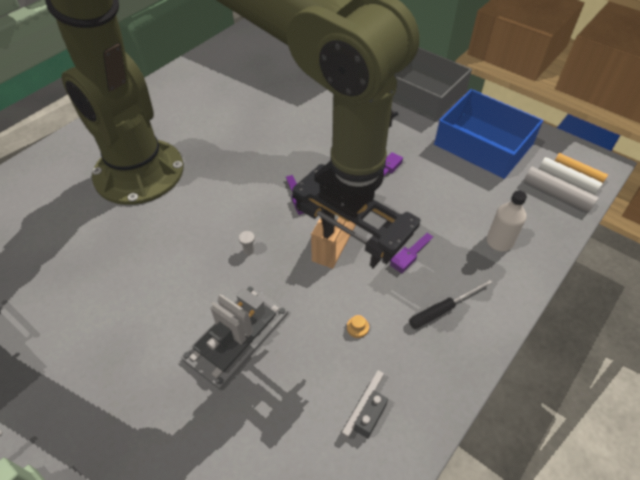

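View pics/side0.png

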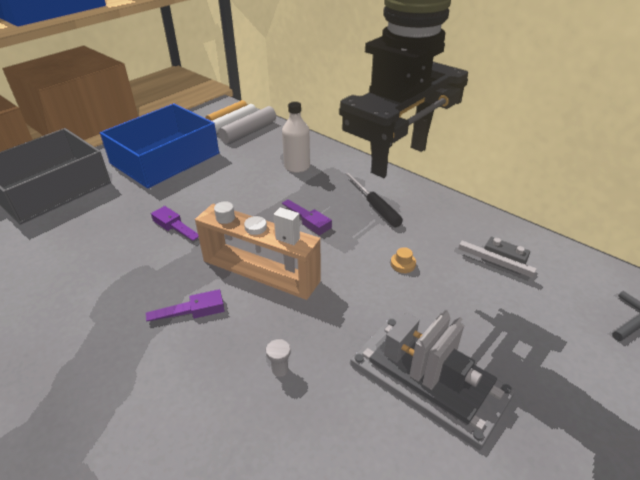

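The side view shows three gauges in the rack: a round handle (225,212), a flat disc (255,226) and a tall square block (287,226). The square block fits the description. The purple look-alikes are on the table at (175,222), (307,215) and (190,305). The fixture plates are at about (437,348). I'll confirm with a crop.

```bash
cat > h.py <<'E'
import numpy as np,cv2
from scipy.spatial.transform import Rotation as R
def pose(c,o=None):
    if "mount" in c:
        T=np.eye(4);T[:3,:3]=R.from_euler('xyz',o["tool_rot"],degrees=True).as_matrix();T[:3,3]=o["tool_pos"]
        return T@c["mount"]
    T=np.eye(4);T[:3,:3]=R.from_euler('xyz',c["rotation"],degrees=True).as_matrix();T[:3,3]=c["origin"];return T
def cloud(c,o=None):
    T=pose(c,o);v,u=np.mgrid[:480,:640];d=c["depth"]
    P=np.stack([(u-c["cx"])/c["fx"]*d,(v-c["cy"])/c["fy"]*d,d],-1)@T[:3,:3].T+T[:3,3]
    P[d==0]=np.nan;return P
def ray(c,u,v,z,o=None):
    T=pose(c,o);r=T[:3,:3]@np.array([(u-c["cx"])/c["fx"],(v-c["cy"])/c["fy"],1]);return T[:3,3]+r*(z-T[2,3])/r[2]
E
python3 - <<'E'
import pickle
from h import *
i=pickle.load(open("i0.pkl","rb"));c=i["side"];P=cloud(c)
for p in [(225,208),(255,222),(287,214),(205,222),(315,240),(100,300),(425,325),(432,330),(440,335),(450,340),(458,345),(277,347)]:
    print(p,P[p[1],p[0]].round(4))
a=cv2.resize(c["frame"][180:310,170:350],None,fx=3,fy=3,interpolation=3)
b=cv2.resize(c["frame"][300:440,350:520],None,fx=3,fy=3,interpolation=3)
w=i["wrist"]["frame"]
can=np.zeros((600,800,3),np.uint8)
a=cv2.resize(a,(400,289));b=cv2.resize(b,(400,329));can[:289,:400]=a;can[:329,400:]=b[:271+58]
can[330:600,:360]=cv2.resize(w,(360,270))
cv2.imwrite("pics/crop1.png",can[:,:,::-1])
E
```

```text
(225, 208) [0.49   0.2182 0.1201]
(255, 222) [0.5077 0.1669 0.1074]
(287, 214) [0.5203 0.104  0.1475]
(205, 222) [0.4622 0.241  0.0958]
(315, 240) [0.5491 0.0741 0.095 ]
(100, 300) [0.2818 0.3122 0.0014]
(425, 325) [ 0.593  -0.1145  0.0007]
(432, 330) [ 0.5025 -0.1655  0.1112]
(440, 335) [ 0.5218 -0.1694  0.0869]
(450, 340) [ 0.5128 -0.1869  0.0999]
(458, 345) [ 0.5934 -0.1716 -0.    ]
(277, 347) [ 0.3855 -0.0041  0.0506]
```

View pics/crop1.png

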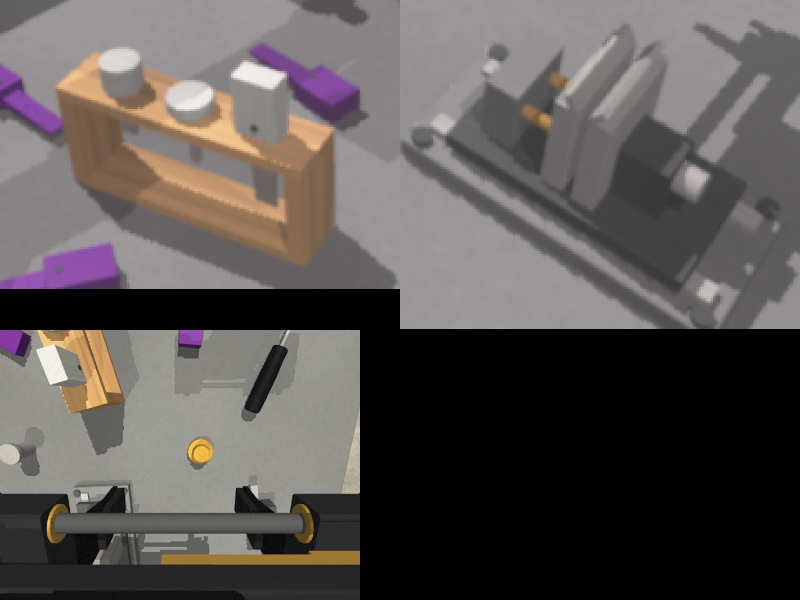

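The crop confirms the square-handled gauge at the near end of the rack. The springs (orange) are on the left, far-side plate. The wrist view shows the handle top at about (60,365) of its inset. Next I'll measure poses from the depth.

```bash
python3 - <<'E'
import pickle
from h import *
from cell import get_obs
o=get_obs()
i=pickle.load(open("i0.pkl","rb"))
for n in("side","wrist","scene"):
    c=i[n];P=cloud(c,o);h=cv2.cvtColor(c["frame"],cv2.COLOR_RGB2HSV)
    def rep(t,m):
        p=P[m][:,:2]
        if len(p)<15: print(n,t,len(p));return
        (cx,cy),(w,hh),a=cv2.minAreaRect((p*1000).astype(np.float32));print(n,t,len(p),np.round([cx,cy,w,hh,a],1),"med z",np.median(P[m][:,2]).round(4))
    x,y,z=P[...,0],P[...,1],P[...,2]
    grey=h[...,1]<60
    rep("handle",(z>.139)&(z<.15)&(abs(x-.52)<.04)&(abs(y-.105)<.04)&grey)
    rep("handleside",(z>.11)&(z<.15)&(abs(x-.52)<.04)&(abs(y-.105)<.04)&grey)
    rep("rack",(z>.088)&(z<.1)&(h[...,1]>70)&(abs(x-.51)<.1)&(abs(y-.16)<.13))
    m=(z>.1)&(z<.118)&(abs(x-.5)<.07)&(abs(y+.175)<.07);rep("plates",m)
E
```

```text
side handle 253 [521.3 108.7  22.1  34.9  15.4] med z 0.1456
side handleside 619 [521.4 108.5  22.2  35.1  15.2] med z 0.1348
side rack 1878 [506.8 167.1  54.  211.5  15.1] med z 0.0957
side plates 1017 [ 511.  -172.7   66.7   33.9    2.6] med z 0.1061
wrist handle 2709 [523.4 107.7  21.4  34.9  16.1] med z 0.1455
wrist handleside 4128 [523.4 107.7  21.5  34.9  15.7] med z 0.1449
wrist rack 7432 [522.4 110.8  51.   96.8  14.8] med z 0.0957
wrist plates 307 [ 531.2 -160.2   10.8   26.3   86.9] med z 0.1026
scene handle 0
scene handleside 6
scene rack 298 [525.9  92.1  50.6  64.2  15.4] med z 0.0943
scene plates 509 [ 510.1 -174.9   66.    34.7    3.2] med z 0.1061
```

Request:
{"method": "servo_tool", "body": {
  "series": [
    [[0.06,-0.07,0,0,0,-0.014,1],[0.12,-0.14,0,0,0,-0.029,1],[0.18,-0.21,0,0,0,-0.043,1],[0.24,-0.28,0,0,0,-0.057,1],[0.3,-0.35,0,0,0,-0.072,1],[0.36,-0.423,0,0,0,-0.086,1],[0.36,-0.423,0,0,0,-0.086,1],[0.36,-0.423,0,0,0,-0.086,1]]
  ]
}}

```text
time_s: 0.82
tool_pos: [0.5222, 0.1093, 0.2228]
tool_rot: [180.0, 0.0, 105.6]
force: [0.6, -0.1, 0.4]
grip_width: 0.087
grasp_force: 0.0
```

```bash
cat > m.py <<'E'
import pickle
from h import *
from cell import get_obs,eyes
o=get_obs();print(o["time_s"],o["tool_pos"].round(4),o["tool_rot"].round(2),o["force"].round(2))
def rep(t,P,m):
    p=P[m][:,:2]
    if len(p)<15: print(t,len(p));return
    (cx,cy),(w,hh),a=cv2.minAreaRect((p*1000).astype(np.float32));print(t,len(p),np.round([cx,cy,w,hh,a],1),"med",np.median(P[m],0).round(4))
E
python3 - <<'E'
from m import *
c=eyes.read_camera("wrist");P=cloud(c,o);x,y,z=P[...,0],P[...,1],P[...,2]
h=cv2.cvtColor(c["frame"],cv2.COLOR_RGB2HSV)
rep("handle",P,(z>.139)&(z<.15)&(abs(x-.52)<.03)&(abs(y-.107)<.03)&(h[...,1]<60)&(h[...,2]>90))
rep("rack",P,(z>.09)&(z<.1)&(h[...,1]>70)&(abs(x-.51)<.1)&(abs(y-.16)<.13))
cv2.imwrite("pics/w1.png",c["frame"][:,:,::-1])
E
```

```text
0.8167 [0.5222 0.1093 0.2228] [1.7997e+02 2.0000e-02 1.0564e+02] [ 0.64 -0.15  0.44]
handle 1631 [523.3 108.1  19.6  34.1  15.3] med [0.5228 0.1091 0.1455]
rack 13428 [509.1 160.   50.2 199.6  14.9] med [0.5064 0.1824 0.0956]
```

View pics/w1.png

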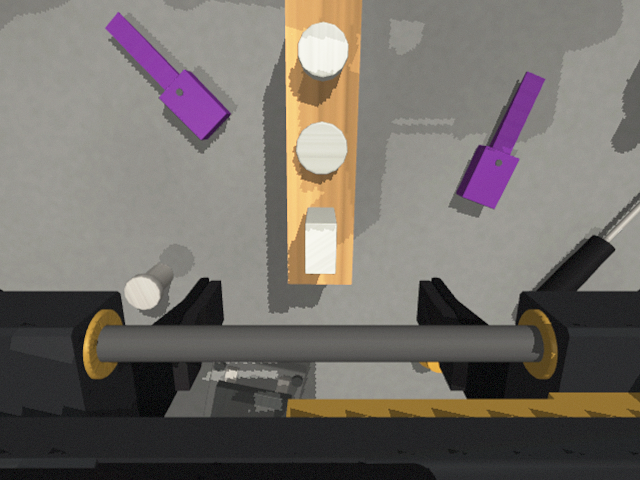

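Handle centred at (320,247), square with the fingers. The round handle is at (323,50) and the disc at (322,148). Descending.

Request:
{"method": "servo_tool", "body": {
  "series": [
    [[-0.005,0.002,0.07,0,0,0,1],[-0.005,0.002,0.15,0,0,0,1],[-0.005,0.002,0.23,0,0,0,1],[-0.005,0.002,0.3,0,0,0,1],[-0.005,0.002,0.36,0,0,0,1],[-0.005,0.002,0.4,0,0,0,1],[-0.005,0.002,0.4,0,0,0,1],[-0.005,0.002,0.4,0,0,0,1]]
  ]
}}

```text
time_s: 1.53
tool_pos: [0.5244, 0.1059, 0.1022]
tool_rot: [-179.9, 0.0, 105.4]
force: [0.1, 1.2, 0.8]
grip_width: 0.087
grasp_force: 0.0
```

Request:
{"method": "servo_tool", "body": {
  "series": [
    [[0,0,0,0,0,0,0.4],[0,0,0,0,0,0,0.3],[0,0,0,0,0,0,0.2],[0,0,0,0,0,0,0.15],[0,0,0,0,0,0,0.15],[0,0,0,0,0,0,0.15],[0,0,0,0,0,0,0.15],[0,0,0,0,0,0,0.15],[0,0,0,0,0,0,0.15],[0,0,0,0,0,0,0.15]]
  ],
  "grip_force": 30
}}

```text
time_s: 2.37
tool_pos: [0.5241, 0.1067, 0.1025]
tool_rot: [-180.0, 0.0, 105.5]
force: [-1.0, -0.4, 0.5]
grip_width: 0.0283
grasp_force: 0.0
```

Request:
{"method": "servo_tool", "body": {
  "series": [
    [[0,0,0,0,0,0,0.1],[0,0,0,0,0,0,0.1],[0,0,0,0,0,0,0.1],[0,0,0,0,0,0,0.1],[0,0,0,0,0,0,0.1],[0,0,0,0,0,0,0.1]]
  ]
}}

```text
time_s: 2.87
tool_pos: [0.5241, 0.1067, 0.1025]
tool_rot: [-180.0, 0.0, 105.5]
force: [0.4, 1.2, -0.4]
grip_width: 0.0199
grasp_force: 30.0
```

Request:
{"method": "servo_tool", "body": {
  "series": [
    [[0,0,-0.03,0,0,0,0.1],[0,0,-0.09,0,0,0,0.1],[0,0,-0.15,0,0,0,0.1],[0,0,-0.21,0,0,0,0.1],[0,0,-0.27,0,0,0,0.1],[0,0,-0.33,0,0,0,0.1],[0,0,-0.39,0,0,0,0.1],[0,0,-0.45,0,0,0,0.1],[0,0,-0.5,0,0,0,0.1],[0,0,-0.5,0,0,0,0.1],[0,0,-0.5,0,0,0,0.1]]
  ]
}}

```text
time_s: 3.78
tool_pos: [0.5245, 0.1068, 0.2534]
tool_rot: [179.9, 0.0, 105.5]
force: [0.1, -0.1, -2.1]
grip_width: 0.0198
grasp_force: 30.0
```

```bash
python3 - <<'E'
from m import *
for n in("side","scene"):
    c=eyes.read_camera(n);P=cloud(c,o);x,y,z=P[...,0],P[...,1],P[...,2]
    box=(abs(x-.51)<.05)&(abs(y+.174)<.04)
    rep(n+" top",P,box&(z>.105)&(z<.118))
    np.save(n+"P.npy",P)
    # per-plate: dominant in-plane coords
    m=box&(z>.04)&(z<.118)
    p=P[m]; 
    th=np.radians(2.9);e=np.array([-np.sin(th),np.cos(th)])
    for lo in(.04,.06,.08,.1,.108):
        q=p[(p[:,2]>lo)&(p[:,2]<lo+.01)];s=(q[:,:2]-[.51,-.174])@e*1000
        print(n,lo,np.histogram(s,np.arange(-24,25,2))[0])
    cv2.imwrite(f"pics/{n}2.png",c["frame"][:,:,::-1])
    if n=="scene": 
        cv2.imwrite("pics/crop2.png",cv2.resize(c["frame"][270:390,170:300],None,fx=5,fy=5,interpolation=2)[:,:,::-1])
E
```

```text
3.7833 [0.5245 0.1068 0.2534] [1.7989e+02 1.0000e-02 1.0548e+02] [ 0.09 -0.05 -2.12]
side top 564 [ 511.3 -174.9   66.1   30.     2.4] med [ 0.5084 -0.1676  0.1107]
side 0.04 [ 9  8  8  8 26  6  7  9  7  6  8  1  0  1 25  6  5  8  8  5  8  1  0  0]
side 0.06 [ 7  8  8  8 44  5  8  7  8  7  6  3  0  0 28  7  8  6  5  9  8  0  0  1]
side 0.08 [ 0  0  0  0 85  7  8  6 11  6  8  2  0  3 68  8  8  6 10  7  6  2  0  0]
side 0.1 [  0   0   0   1  64  69  71  43  11  44  37  13   0   6 101  95  45   9
  12   5  47   7   0   0]
side 0.108 [ 0  0  0  0  0  0 39 83 47 26  0  0  0  0  0 26 91 67 47  1  0  0  0  0]
scene top 286 [ 510.5 -174.8   65.6   26.     2.2] med [ 0.5106 -0.1694  0.1102]
scene 0.04 [ 2  2  3 17  3  2  3  3  2  2  0  0  5  4  2  2  3  2  3  0  0  0  0  0]
scene 0.06 [ 2  4 14 22  2  4  0  3  3  2  1  0  5  2  2  4  3  2  4  1  0  0  0  0]
scene 0.08 [ 0  0 11 48  3  3  3  2  2  3  1  0 13 23  3  1  3  3  2  2  1  0  0  0]
scene 0.1 [ 0  0  9 34 34 43 31  8 15 17  2  0 15 54 49 14 10  7  2 20  0  0  0  0]
scene 0.108 [ 0  0  0  0  0 29 39 18  3  0  0  0  0  2 23 42 33 21  1  0  0  0  0  0]
```

View pics/crop2.png

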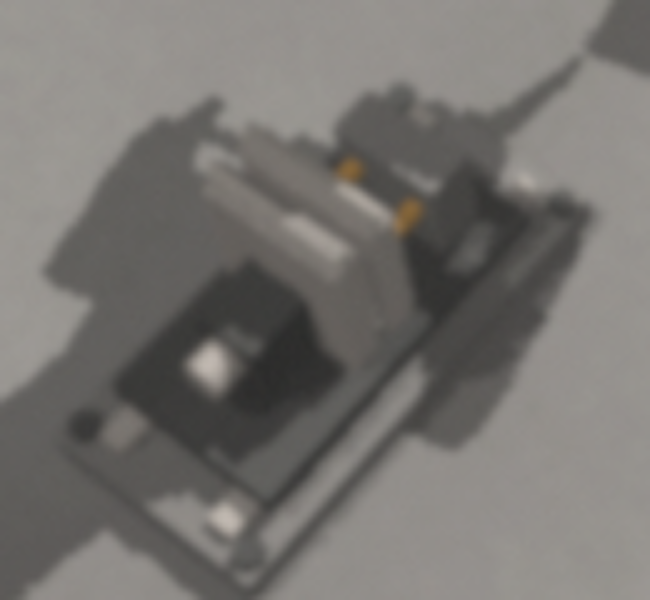

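The crop shows the sprung plate nearest the orange springs (+y side) and the gap between the plates running from about (225,150) to (370,240) of the crop. I'll carry the gauge to a stand-off where the wrist camera can see the plates.

Request:
{"method": "servo_tool", "body": {
  "series": [
    [[-0.04,0,0,0,0,-0.018,0.1],[-0.12,0,0,0,0,-0.054,0.1],[-0.21,0,0,0,0,-0.091,0.1],[-0.3,-0.002,0,0,0,-0.13,0.1],[-0.39,-0.002,0,0,0,-0.168,0.1],[-0.48,-0.003,0,0,0,-0.207,0.1],[-0.57,-0.004,0,0,0,-0.246,0.1],[-0.66,-0.005,0,0,0,-0.285,0.1],[-0.75,-0.005,0,0,0,-0.324,0.1],[-0.84,-0.006,0,0,0,-0.363,0.1],[-0.92,-0.007,0,0,0,-0.4,0.1],[-0.97,-0.007,0,0,0,-0.428,0.1]]
  ]
}}

```text
time_s: 4.88
tool_pos: [0.5989, -0.1779, 0.2505]
tool_rot: [-180.0, -0.2, -177.3]
force: [-1.1, 0.2, -0.7]
grip_width: 0.0198
grasp_force: 30.0
```

Request:
{"method": "servo_tool", "body": {
  "series": [
    [[0,0,0,0,0,0,0.1],[0,0,0,0,0,0,0.1],[0,0,0,0,0,0,0.1]]
  ]
}}

```text
time_s: 5.13
tool_pos: [0.5993, -0.1728, 0.2514]
tool_rot: [179.9, -0.1, -177.5]
force: [0.2, 0.6, -2.0]
grip_width: 0.0194
grasp_force: 30.0
```

```bash
python3 - <<'E'
from m import *
print(o["qpos"].round(1),o["grip_width"])
c=eyes.read_camera("wrist");P=cloud(c,o);x,y,z=P[...,0],P[...,1],P[...,2]
pickle.dump((o,c),open("w2.pkl","wb"))
box=(abs(x-.51)<.05)&(abs(y+.174)<.04)
rep("top",P,box&(z>.105)&(z<.118))
e=np.array([-np.sin(.044),np.cos(.044)])
for lo in(.04,.06,.08,.1,.108):
    m=box&(z>lo)&(z<lo+.01);s=(P[m][:,:2]-[.51,-.174])@e*1000
    print(lo,np.histogram(s,np.arange(-24,25,1))[0])
cv2.imwrite("pics/w2.png",c["frame"][:,:,::-1])
E
```

```text
5.1333 [ 0.5993 -0.1728  0.2514] [ 1.799e+02 -1.000e-01 -1.775e+02] [ 0.17  0.63 -1.98]
[ 15.8  14.6  -2.6  84.6   0.6  80.9 105.7] 0.019412105860950365
top 2090 [ 512.2 -173.    64.    26.5    2. ] med [ 0.5109 -0.1705  0.1108]
0.04 [ 0  0  0  0  0  0  0  0  0  0  0  0  0  0  0  0  0  0  0  0  0  0  0  0
  0  0 46  0  0  0  0  0  0  0  0  0  0  0  0  0  0  0  0  0  0  0  0  0]
0.06 [ 0  0  0  0  0  0  0  0  0  0  0  0  0  0  0  0  0  0  0  0  0  0  0  0
  0  0  0  0  0  0  0  0  0  0  0  0  0  0  0  0  0  0  0 17 17 21 24 25]
0.08 [ 0  0  0  0  0  0  0  0  0  0  0  0  0  0  0  0  0  0  0  0  0  0  0  0
  0  0 36  0  0  0  0  0  0  0  0  0  0  0  0  0  0  0  0  0  0  0  0  0]
0.1 [  0   0   0   0   0   0   4 116 118 123 129  14   3   0   0  11  80  92
 182  90  91   0   0   0   0   0  17 159  98 149 114  35   2   0   1   4
  37 132 115 110  76   0   0   0   0   0   0   0]
0.108 [  0   0   0   0   0   0   0   0   0   0   0  93 101 150 119 119 153  61
  17   0   0   0   0   0   0   0   0   0   0  30 106 136 138 121 123 124
  39   0   0   0   0   0   0   0   0   0   0   0]
```

View pics/w2.png

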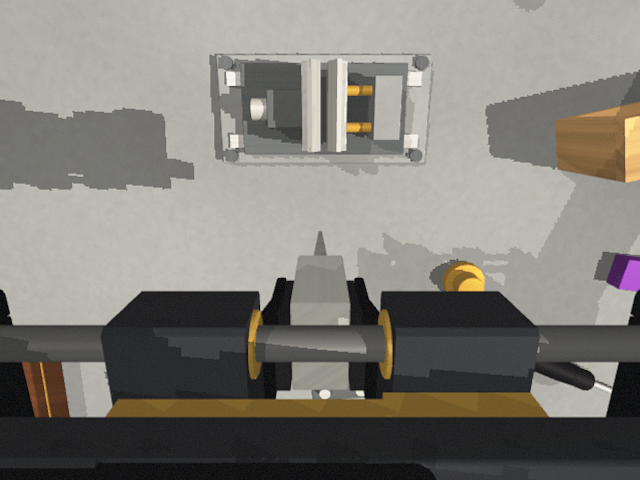

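The wrist view shows the blade tip at (320,233) hanging straight. The plates run at columns 303–346 and rows 58–152, near parallel to the blade plane. I'll fit the plates' yaw more finely.

```bash
python3 - <<'E'
import pickle
from h import *
o,c=pickle.load(open("w2.pkl","rb"));P=cloud(c,o);x,y,z=P[...,0],P[...,1],P[...,2]
box=(abs(x-.51)<.05)&(abs(y+.174)<.022)&(z>.104)&(z<.118)
for sgn in(-1,1):
    m=box&(np.sign(y+.1745)==sgn);ed=[]
    for lo in np.arange(.485,.54,.004):
        q=y[m&(x>lo)&(x<lo+.004)]
        if len(q)>10: ed.append((lo+.002,q.min(),q.max(),q.mean()))
    ed=np.array(ed);k=[np.polyfit(ed[:,0]-.511,ed[:,j],1) for j in(1,2,3)]
    print(sgn,[(np.degrees(a).round(2),(b*1000).round(2)) for a,b in k])
m=box;print("x ext",np.percentile(x[m],[0.5,99.5]))
# gauge: handle & tip in tool frame
T=pose(c,o);
g=(abs(x-.6)<.04)&(abs(y+.173)<.012)&(z>.16)&(z<.245);v,u=np.where(g);print(len(u))
W=np.linalg.inv(np.r_[np.c_[R.from_euler('xyz',o["tool_rot"],degrees=True).as_matrix(),o["tool_pos"]],[[0,0,0,1]]])
q=P[g]@W[:3,:3].T+W[:3,3]
for lo in np.arange(.005,.09,.01):
    s=q[(q[:,2]>lo)&(q[:,2]<lo+.01)]
    if len(s)>5: print(lo.round(3),len(s),(np.percentile(s,[2,50,98],axis=0)*1000).round(1).tolist())
E
```

```text
-1 [(np.float64(3.68), np.float64(-187.67)), (np.float64(2.84), np.float64(-177.72)), (np.float64(2.36), np.float64(-182.32))]
1 [(np.float64(2.86), np.float64(-170.71)), (np.float64(4.22), np.float64(-160.27)), (np.float64(2.55), np.float64(-166.03))]
x ext [0.48072791 0.54423824]
205
0.025 44 [[10.2, -3.5, 29.4], [10.5, -0.6, 31.9], [10.9, 2.3, 35.0]]
0.035 60 [[10.1, -3.4, 35.4], [10.5, -0.6, 39.7], [10.9, 2.3, 44.9]]
0.045 47 [[10.1, -2.6, 45.1], [10.5, -0.3, 49.5], [10.8, 1.4, 54.7]]
0.055 29 [[10.1, -2.4, 55.5], [10.5, -0.9, 60.3], [10.8, 0.8, 64.8]]
0.065 20 [[10.2, -1.6, 65.1], [10.6, -0.6, 69.2], [10.9, 0.3, 74.3]]
```

Request:
{"method": "servo_tool", "body": {
  "series": [
    [[0.04,0.002,0,0,0,0,0.1],[0.1,0.004,0,0,0,0,0.1],[0.16,0.006,0,0,0,0,0.1],[0.22,0.008,0,0,0,0,0.1],[0.26,0.01,0,0,0,0,0.1],[0.284,0.01,0,0,0,0,0.1],[0.284,0.01,0,0,0,0,0.1],[0.284,0.01,0,0,0,0,0.1],[0.284,0.01,0,0,0,0,0.1]]
  ]
}}

```text
time_s: 5.93
tool_pos: [0.5153, -0.1744, 0.2527]
tool_rot: [-180.0, 0.0, -177.4]
force: [0.5, -0.1, -0.1]
grip_width: 0.0196
grasp_force: 30.0
```

Request:
{"method": "servo_tool", "body": {
  "series": [
    [[0,0,0.03,0,0,0,0.1],[0,0,0.06,0,0,0,0.1],[0,0,0.09,0,0,0,0.1],[0,0,0.12,0,0,0,0.1],[0,0,0.15,0,0,0,0.1],[0,0,0.17,0,0,0,0.1],[0,0,0.18,0,0,0,0.1],[0,0,0.18,0,0,0,0.1],[0,0,0.18,0,0,0,0.1],[0,0,0.18,0,0,0,0.1]]
  ]
}}

```text
time_s: 6.77
tool_pos: [0.5149, -0.1752, 0.1992]
tool_rot: [-180.0, 0.1, -177.5]
force: [-1.0, -0.6, -1.4]
grip_width: 0.0196
grasp_force: 30.0
```

```bash
python3 - <<'E'
from m import *
from cell import eyes
F=[];Z=[]
for k in range(8):
    c=eyes.read_camera("side");q=get_obs();F.append(np.r_[q["force"],q["wrist_torque"]]);Z.append(q["tool_pos"])
print(np.mean(F,0).round(2),np.std(F,0).round(2),np.mean(Z,0).round(4))
s=eyes.read_camera("scene")
a=cv2.resize(c["frame"][200:440,330:530],(500,600));b=cv2.resize(s["frame"][250:370,190:250],(300,600))
cv2.imwrite("pics/c3.png",np.hstack([a,b])[:,:,::-1])
E
```

```text
6.7667 [ 0.5149 -0.1752  0.1992] [-1.7997e+02  7.0000e-02 -1.7748e+02] [-0.99 -0.58 -1.44]
[-0.04 -0.04 -0.94  0.12 -0.02  0.  ] [0.43 0.29 0.35 0.03 0.02 0.03] [ 0.5147 -0.1751  0.199 ]
```

View pics/c3.png

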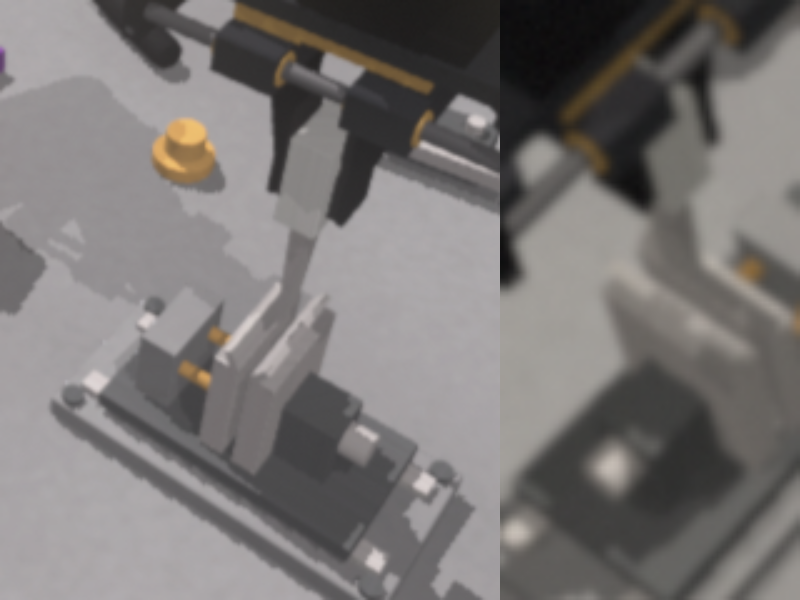

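The tip is right above the gap mouth in both views. I'll nudge y by 1.5 mm and enter gently.

Request:
{"method": "servo_tool", "body": {
  "series": [
    [[0,0.005,0,0,0,0,0.1],[0,0.005,0.01,0,0,0,0.1],[0,0.005,0.02,0,0,0,0.1],[0,0.005,0.03,0,0,0,0.1],[0,0.005,0.04,0,0,0,0.1],[0,0.005,0.05,0,0,0,0.1],[0,0.005,0.06,0,0,0,0.1],[0,0.005,0.07,0,0,0,0.1],[0,0.005,0.08,0,0,0,0.1],[0,0.005,0.09,0,0,0,0.1],[0,0.005,0.09,0,0,0,0.1]]
  ]
}}

```text
time_s: 8.13
tool_pos: [0.514, -0.1735, 0.1708]
tool_rot: [180.0, -0.1, -177.5]
force: [0.0, 0.3, -1.3]
grip_width: 0.0197
grasp_force: 30.0
```

```bash
cat > f.py <<'E'
from m import *
F=[];Z=[]
for k in range(6):
    c=eyes.read_camera("side");q=get_obs();F.append(np.r_[q["force"],q["wrist_torque"]]);Z.append(q["tool_pos"])
print(np.mean(F,0).round(2),np.mean(Z,0).round(4))
E
python3 f.py
```

```text
8.1333 [ 0.514  -0.1735  0.1708] [ 1.7998e+02 -6.0000e-02 -1.7748e+02] [ 0.01  0.25 -1.26]
[ 0.01  0.06 -1.27  0.13 -0.05 -0.  ] [ 0.5145 -0.1736  0.1716]
```

Request:
{"method": "servo_tool", "body": {
  "series": [
    [[0,0,0.007,0,0,0,0.1],[0,0,0.014,0,0,0,0.1],[0,0,0.021,0,0,0,0.1],[0,0,0.028,0,0,0,0.1],[0,0,0.035,0,0,0,0.1],[0,0,0.04,0,0,0,0.1],[0,0,0.04,0,0,0,0.1]]
  ]
}}

```text
time_s: 9.02
tool_pos: [0.5142, -0.1735, 0.159]
tool_rot: [180.0, -0.0, -177.5]
force: [1.0, 0.3, -0.5]
grip_width: 0.0199
grasp_force: 30.0
```

```bash
python3 f.py
```

```text
9.0167 [ 0.5142 -0.1735  0.159 ] [ 1.7999e+02 -4.0000e-02 -1.7748e+02] [ 1.    0.35 -0.52]
[ 0.18  0.03 -1.08  0.13 -0.04 -0.  ] [ 0.5145 -0.1736  0.1596]
```

Request:
{"method": "servo_tool", "body": {
  "series": [
    [[0,0,0.004,0,0,0,0.1],[0,0,0.007,0,0,0,0.1],[0,0,0.01,0,0,0,0.1],[0,0,0.013,0,0,0,0.1],[0,0,0.0167,0,0,0,0.1],[0,0,0.0167,0,0,0,0.1]]
  ]
}}

```text
time_s: 9.82
tool_pos: [0.5142, -0.1735, 0.1542]
tool_rot: [180.0, -0.0, -177.5]
force: [-1.0, 0.1, -1.9]
grip_width: 0.0197
grasp_force: 30.0
```

```bash
python3 f.py
```

```text
9.8167 [ 0.5142 -0.1735  0.1542] [ 1.7999e+02 -3.0000e-02 -1.7748e+02] [-1.02  0.09 -1.91]
[ 0.21 -0.01 -1.03  0.12 -0.06 -0.01] [ 0.5144 -0.1736  0.1546]
```

Request:
{"method": "servo_tool", "body": {
  "series": [
    [[0,0,0.003,0,0,0,0.1],[0,0,0.006,0,0,0,0.1],[0,0,0.008,0,0,0,0.1],[0,0,0.01,0,0,0,0.1],[0,0,0.01,0,0,0,0.1]]
  ]
}}

```text
time_s: 10.53
tool_pos: [0.5143, -0.1735, 0.1514]
tool_rot: [180.0, -0.0, -177.5]
force: [-0.1, 0.6, -0.3]
grip_width: 0.0197
grasp_force: 30.0
```

```bash
python3 f.py
```

```text
10.5333 [ 0.5143 -0.1735  0.1514] [ 1.8000e+02 -1.0000e-02 -1.7748e+02] [-0.14  0.65 -0.32]
[ 0.06 -0.1  -1.06  0.14 -0.02 -0.  ] [ 0.5144 -0.1736  0.1516]
```

Request:
{"method": "servo_tool", "body": {
  "series": [
    [[0,0,0.003,0,0,0,0.1],[0,0,0.006,0,0,0,0.1],[0,0,0.008,0,0,0,0.1],[0,0,0.01,0,0,0,0.1],[0,0,0.01,0,0,0,0.1]]
  ]
}}

```text
time_s: 11.25
tool_pos: [0.5143, -0.1735, 0.1483]
tool_rot: [180.0, -0.0, -177.5]
force: [0.4, 0.8, 0.2]
grip_width: 0.02
grasp_force: 30.0
```

```bash
python3 f.py
```

```text
11.25 [ 0.5143 -0.1735  0.1483] [ 1.7999e+02 -1.0000e-02 -1.7748e+02] [0.44 0.77 0.18]
[-0.22  0.17 -1.19  0.13 -0.04  0.01] [ 0.5144 -0.1735  0.1485]
```

Request:
{"method": "servo_tool", "body": {
  "series": [
    [[0,0,0.003,0,0,0,0.1],[0,0,0.006,0,0,0,0.1],[0,0,0.008,0,0,0,0.1],[0,0,0.01,0,0,0,0.1],[0,0,0.01,0,0,0,0.1]]
  ]
}}

```text
time_s: 11.97
tool_pos: [0.5144, -0.1734, 0.1454]
tool_rot: [180.0, -0.0, -177.5]
force: [0.0, 0.3, -1.4]
grip_width: 0.0201
grasp_force: 30.0
```

```bash
python3 f.py
```

```text
11.9667 [ 0.5144 -0.1734  0.1454] [ 1.7999e+02 -1.0000e-02 -1.7747e+02] [ 0.04  0.28 -1.41]
[ 0.11  0.57 -1.81  0.3  -0.02 -0.02] [ 0.5144 -0.1735  0.1455]
```

Lateral force has risen to about 0.6 N, so the blade is touching the datum plate and nudging the carriage. Continuing in 2 mm steps.

Request:
{"method": "servo_tool", "body": {
  "series": [
    [[0,0,0.002,0,0,0,0.1],[0,0,0.004,0,0,0,0.1],[0,0,0.0067,0,0,0,0.1],[0,0,0.0067,0,0,0,0.1],[0,0,0.0067,0,0,0,0.1]]
  ]
}}

```text
time_s: 12.68
tool_pos: [0.5144, -0.1736, 0.1434]
tool_rot: [-180.0, -0.0, -177.5]
force: [-0.8, 0.8, -0.5]
grip_width: 0.0199
grasp_force: 30.0
```

```bash
python3 f.py
```

```text
12.6833 [ 0.5144 -0.1736  0.1434] [-180.     -0.   -177.48] [-0.82  0.81 -0.54]
[ 0.4   0.36 -0.95  0.23 -0.03 -0.01] [ 0.5144 -0.1736  0.1435]
```

Request:
{"method": "servo_tool", "body": {
  "series": [
    [[0,0,0.002,0,0,0,0.1],[0,0,0.004,0,0,0,0.1],[0,0,0.0067,0,0,0,0.1],[0,0,0.0067,0,0,0,0.1],[0,0,0.0067,0,0,0,0.1]]
  ]
}}

```text
time_s: 13.4
tool_pos: [0.5145, -0.1736, 0.1415]
tool_rot: [-180.0, 0.0, -177.5]
force: [0.4, -0.2, -0.0]
grip_width: 0.0199
grasp_force: 30.0
```

```bash
python3 f.py
```

```text
13.4 [ 0.5145 -0.1736  0.1415] [-1.8000e+02  1.0000e-02 -1.7748e+02] [ 0.37 -0.16 -0.  ]
[ 0.25  0.74 -0.77  0.27 -0.16 -0.01] [ 0.5145 -0.1735  0.1416]
```

Request:
{"method": "servo_tool", "body": {
  "series": [
    [[0,0,0.002,0,0,0,0.1],[0,0,0.004,0,0,0,0.1],[0,0,0.006,0,0,0,0.1],[0,0,0.006,0,0,0,0.1]]
  ]
}}

```text
time_s: 14.03
tool_pos: [0.5147, -0.1737, 0.1401]
tool_rot: [-180.0, 0.0, -177.5]
force: [-0.7, 0.8, 2.4]
grip_width: 0.0198
grasp_force: 30.0
```

```bash
python3 f.py
```

```text
14.0333 [ 0.5147 -0.1737  0.1401] [-1.7998e+02  4.0000e-02 -1.7748e+02] [-0.73  0.81  2.41]
[ 0.34  0.5   2.79  0.25 -0.03 -0.01] [ 0.5147 -0.1737  0.1401]
```

Request:
{"method": "servo_tool", "body": {
  "series": [
    [[0,0,0.002,0,0,0,0.1],[0,0,0.004,0,0,0,0.1],[0,0,0.006,0,0,0,0.1],[0,0,0.006,0,0,0,0.1]]
  ]
}}

```text
time_s: 14.67
tool_pos: [0.5145, -0.1736, 0.1379]
tool_rot: [-180.0, 0.0, -177.5]
force: [0.7, -0.0, 2.2]
grip_width: 0.0197
grasp_force: 30.0
```

```bash
python3 f.py
```

```text
14.6667 [ 0.5145 -0.1736  0.1379] [-1.7999e+02  1.0000e-02 -1.7748e+02] [ 0.72 -0.04  2.17]
[ 0.73  0.26  1.72  0.14 -0.26  0.01] [ 0.5145 -0.1736  0.1379]
```

Both plates now drag: axial force has risen by about 3–4 N, starting at TCP z ≈ 0.141. One more small step, then I'll check.

Request:
{"method": "servo_tool", "body": {
  "series": [
    [[0,0,0.002,0,0,0,0.1],[0,0,0.004,0,0,0,0.1],[0,0,0.006,0,0,0,0.1],[0,0,0.006,0,0,0,0.1],[0,0,0.006,0,0,0,0.1],[0,0,0.006,0,0,0,0.1],[0,0,0.006,0,0,0,0.1]]
  ]
}}

```text
time_s: 15.55
tool_pos: [0.5144, -0.1736, 0.1361]
tool_rot: [180.0, -0.0, -177.5]
force: [-0.4, 0.0, 3.3]
grip_width: 0.0197
grasp_force: 30.0
```

```bash
python3 f.py; python3 - <<'E'
from m import *
c=eyes.read_camera("side");s=eyes.read_camera("scene")
P=cloud(c);x,y,z=P[...,0],P[...,1],P[...,2];m=(z>.04)&(z<.09)&(abs(x-.49)<.03)&(abs(y+.174)<.04)
Q=np.load("sideP.npy");X,Y,Zq=Q[...,0],Q[...,1],Q[...,2];M=(Zq>.04)&(Zq<.09)&(abs(X-.49)<.03)&(abs(Y+.174)<.04)
for P_,m_ in((Q,M),(P,m)):
    print(np.histogram((P_[m_][:,1]+.174)*1000,np.arange(-24,25,1))[0])
a=cv2.resize(c["frame"][200:440,330:530],(500,600));b=cv2.resize(s["frame"][250:370,190:250],(300,600))
cv2.imwrite("pics/c4.png",np.hstack([a,b])[:,:,::-1])
E
```

```text
15.55 [ 0.5144 -0.1736  0.1361] [ 180.     -0.   -177.48] [-0.42  0.03  3.34]
[ 0.27  0.32  2.55  0.22 -0.1  -0.  ] [ 0.5144 -0.1735  0.1361]
15.85 [ 0.5144 -0.1735  0.1361] [ 180.     -0.   -177.47] [0.63 1.01 3.22]
[ 25  24  23  25  23  23  22 124  89  25  19  20  19  21  19  20  19  14
  21  18  16   4   0   0   0   0  21 115  34  17  17  16  20  15  20  18
  21  20  10  21  16   1   0   0   0   0   1   2]
[ 17  25  26  22  24  26  50 133  50  22  20  17  17  20  19  20  16  19
  18  18  15   0   0   0   0   1  32 109  22  19  17  19  18  17  18  16
  18  16  22  14  12   0   0   0   0   0   0   2]
```

View pics/c4.png

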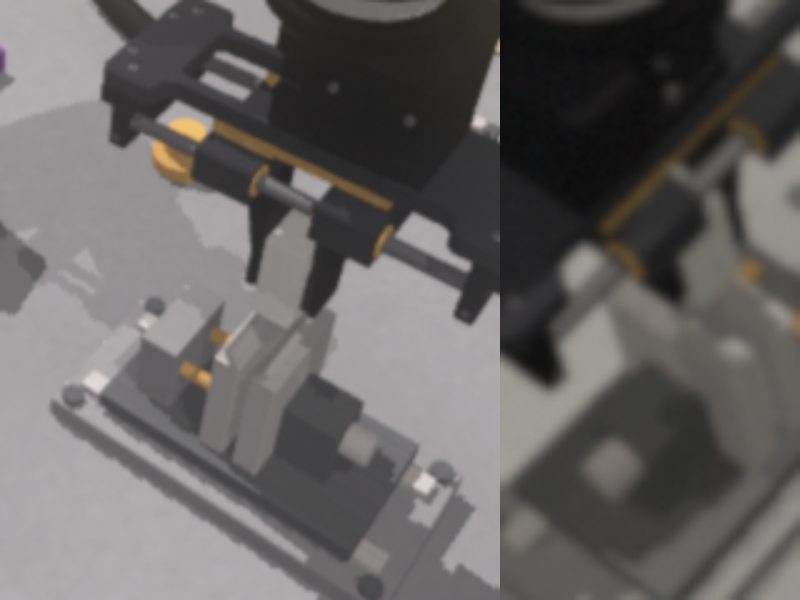

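The blade stands upright between the plates (handle at about (285,270), plates at (265,370) of the crop). It drags on both with about 3.6 N, and the sprung plate has given roughly 0.3–0.5 mm. Handing in.

```bash
python3 -c "
from cell import env
print(env.sign_off())"
```

```text
the job is handed in; nothing more can be done
None
```

I handed the job in with the tapered gauge held upright and still in the fixture, its blade dragging on both plates at about 3.6 N axial, with an estimated 0.3–0.5 mm of give in the sprung plate; the other two gauges were never touched.

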